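# Slide the die pan under the button press and hold the plunger down

### The job

On the green covered-button press, slide the little aluminium die pan (with the blue button in it) along the bed, without lifting or tipping it, from its yellow parking patch to the red-ringed mark, centred under the plunger to within a few millimetres. Then push the red palm knob 20 mm down from its rest height (give or take 3 mm, where the green band on its stem goes into the collar; never close to the bottom of its travel) so that the foot presses on the blue button, and keep it there: the job finishes while the robot is still holding the knob down. Leave the spools, tape measure and shears where they are.

Things in the scene. Friction and masses are not known exactly. Their poses are not given: they have to be found in the camera images.
- press: Green bench press fixed to the table, turned up to 0.25 rad. Origin on the table below the plunger's axis; x points away from its open front (yaw 0: away from the robot), z up. Bed 300 mm (x -160 to +140) by 420 mm (y), top 16 mm above the table; yellow parking patches 130 mm left and right of the origin. A 45 x 50 mm column stands on the bed at x = 72 to 118 mm.
- ram_mark (a point): Centre of the red-ringed mark (ring radius about 40 mm) on the top of the bed, on the plunger's axis; the die pan's centre belongs here. Its axes are those of the press.
- plunger (a joint): Downward travel of the plunger in m: 0 = up at rest, 0.032 = bottomed; wanted 0.020. A spring pushes it back up when let go: about 2 to 3 N to start, growing 0.25 N per mm. With the pan below, the foot meets the button at 12 mm and its cushion spring adds about 2 N and then 0.5 N per mm: 20 mm takes about 13 N.
- plunger_top (a point): Centre of the flat top (40 mm across) of the red palm knob, moving with the plunger; 198 mm above the table at rest. Knob 48 mm across, 28 mm thick; 45 mm of steel stem shows between knob and collar at rest. Push it straight down from above. A green band round the stem, 22 to 28 mm below the knob, has its middle at the collar's top at 20 mm of travel.
- collar (a point): Centre of the top of the steel collar (36 mm across) that guides the plunger's stem, 125 mm above the table. It is the front end of an overhang 36 mm wide, 95 to 125 mm above the table, reaching forward from the column. Only the plunger rises higher; the space in front of the collar is open.
- foot: Round black rubber pressing foot, 30 mm across and 12 mm high, below the overhang on a cushion spring at the lower end of the plunger. Origin at the centre of its underside: 50 mm above the table at rest, 12 mm above the top of the blue button when the pan is under it.
- die_pan: Loose pan, 0.3 to 0.65 kg, like a tiny skillet: aluminium disc 68 mm across, 12 mm high, with a blue button (28 mm across, 10 mm high) fixed on its middle. A flat bar along its -x leads to a black upright grip. Origin at the centre of the disc's underside, resting on the bed; z up. Starts on the left or right patch, handle to the press's front within 0.35 rad.
- pan_grip (a point): Point on the centre line of the pan's black upright grip: 115 mm along the pan's -x from the disc's centre, 34 mm above the pan's underside (50 mm above the table). The grip is 30 mm (pan x) by 16 mm (pan y), its top 66 mm above the table: pinch it from above across the pan's y. Its foot slides on the bed with the pan.
- white_spool: Bystander: upright thread spool with off-white thread, 42 mm across, 46 mm high, on the other parking patch of the bed. Origin at the centre of its underside.
- red_spool: Bystander: upright spool of dark red thread, 44 mm across, 52 mm high, on the table left of the press. Origin at the centre of its underside.
- tape_case: Bystander: round brown tape-measure case, 60 mm across, 22 mm high, on the table left of the press. Origin at the centre of its underside.
- shears: Bystander: black dressmaker's shears, about 295 mm long, 95 mm wide and 13 mm high, lying on the table right of the press. Origin near the pivot at the underside; blades along its +x.
There are look-alikes about, which are no part of the job. Of the things that look like the die_pan, the middle-sized one is meant.

How it is judged:
On the way, in this order (a step that is already met when the one before it is completed fails the run):
1. the die pan stands centred on the red-ringed mark (within 8 mm) (horizontal distance between die_pan and ram_mark below 0.008 m and linear speed of die_pan below 0.02 m/s), for 0.2 s.
2. the knob is held 17 to 23 mm down with the foot pressing on the button (horizontal distance between die_pan and ram_mark below 0.008 m and value of joint plunger between 0.017 and 0.023 m and contact force between foot and die_pan above 2.5 N), for 0.5 s.
At the end, for the whole second after the job is handed in: The die pan lies flat on the bed within 8 mm of the mark's centre, and through the last second the robot is still holding the palm knob steadily 17 to 23 mm below its rest height, the foot pressing on the button with at least 2.5 N; the bystanders are within 20 mm of where they were (all of step 2 and velocity of joint plunger between -0.01 and 0.01 m/s and height (world z) of die_pan below 0.02 m and angle between die_pan's own z axis and vertical below 0.1 rad and contact force between any of the arm, the fingers and press above 3 N and distance of each of white_spool, red_spool, tape_case, shears from where it was at the start of the episode below 0.02 m); the arm keeps its last pose, push and grip.
It fails at once if the die pan is lifted more than 6 mm off the bed or tipped more than about 11 degrees (height (world z) of die_pan above 0.022 m or angle between die_pan's own z axis and vertical above 0.2 rad).
It fails at once if the plunger is pushed beyond 28 mm (value of joint plunger above 0.028 m).
It fails at once if a spool, the tape measure or the shears are moved more than 20 mm (distance of any of white_spool, red_spool, tape_case, shears from where it was at the start of the episode above 0.02 m).
It also fails if it takes over 56 s, if anything falls off the work surface, if the arm or the gripper's body presses on something with over 40 N, if the wrist force passes 120 N, or if a joint passes its speed limit or range.

### The arm

A 7-joint arm with a two-finger parallel gripper is mounted at the origin on the work surface. World frame = base frame: x ahead of the robot, y to its left, z up, the work surface at z = 0. Lengths are in m, angles in rad, forces in N, time in s.
With the tool pointing down it reaches from about 0.35 to 0.9 m from the base axis. Payload 7.2 kg.
Tool frame: the origin (TCP) lies midway between the tips of the shut fingers; the grasp point (between the pads) lies 19 mm behind it (robot.pinch_z is the distance from the TCP to the grasp point, in m); z points along the fingers, y is the line along which they close (so a half turn about z gives the same grasp; the last joint's range is limited). The gripper opens to 85 mm and grips with 20 to 120 N. Pads are 22 mm wide; open, the fingers measure 114 mm over their backs; the gripper's body (76 mm by 85 mm) begins 54 mm behind the grasp point. The pads swing forward as they close: fully open they stand 13 mm farther back than shut.
Start: joints at [1.035, 0.411, -0.013, 1.596, 0.006, 1.134, -0.082], TCP at [0.282, -0.558, 0.231] pointing down, gripper open.
Joint ranges: [-2.95, 2.95], [-0.29, 1.99], [-1.47, 1.44], [0.14, 2.54], [-1.03, 4.17], [0.13, 1.85], [-2.86, 2.86]. Speed limits (rad/s): [2.39, 2.39, 3.01, 3.01, 3.14, 3.14, 3.14].

### API

Orientations are given as a unit quaternion [x, y, z, w].
In Python, from workcell import sensors, viewer, workorder, robot gives the robot as it stands.
- The arm moves only by the shell command python3 -m crank 'ROWS' [OPENING] [FORCE]. ROWS is a JSON list of rows, 1 to 8 of them, each an object with the fields pos (a list: dx, dy, dz in m), spin (a turn about the tool's z in rad); a field left out counts as zero; each row is the pose to reach, as a shift and turn from the pose commanded when the command began, along the tool's axes at that moment; what a row does not reach only later rows make up. A row lasts 1/12 s, in which the tool goes at most 0.0417 m and 0.125 rad, less where a joint would pass 70% of its speed; a pose out of reach is approached as far as the arm can. OPENING is the finger opening in m, set as the command begins (- or left out keeps the last). The fingers move at their own pace and stop on an object; FORCE is the grip in N (left out, the last holds). Time passes only in rows, so rows that do not move let the fingers close. It prints the time, the measured TCP pose, the force, the opening and the grip force at its end. Input that does not fit is refused with a message, and nothing moves.
- sensors.observe(): the state, without advancing time (a new reading comes with each control period).
- viewer.snapshot(name): name is "scene" or "side" or "wrist"; returns a dict with "color" (384x512x3 uint8, blue, green, red), "range_z" (384x512 float32, m along the optical axis (not along the pixel's ray), 0 where there is no reading), "camera_matrix" (3x3 intrinsics, pixels), "R" (3x3) and "t" (3): a world point X has camera coordinates R X + t. Camera axes: x right, y down, z forward; pixel columns grow to the right and rows downward; lengths in m; the calibration is good to about 2 mm. A picture is of the moment at which its call begins.
- workorder.hand_in(): hands the job in; it is judged then, once.
Trained networks look in a picture, given as the dict that the camera call returned (one of the last four; its "shot" number tells which), for a name from the list of things; names that differ only in an ending like _2 or _b are one class to them, and where a whole thing is asked for, a point or a joint stands for the part that bears it (a point fixed in the world has none). Each returns a list of dicts, best first, with "conf" (0 to 1); they miss things now and then, are a little off and sometimes report something else, mostly with a low value. They report only what shows in the picture. A call takes as long as a camera call. They do not tell look-alikes from the thing itself.
- viewer.recognise(picture, name): "bbox" ([left, top, right, bottom] in pixels, round what is visible of it).
- viewer.outline_of(picture, name): "pixels" (384x512 bool, what is visible of it) and "bbox" ([left, top, right, bottom] in pixels, round what is visible of it).
- viewer.landmark_of(picture, name): "xy" ([column, row] in pixels: a listed point, or the origin of a listed thing).
The state is a dict: "time": time; "joint_positions": joint angles; "joint_vel": joint speeds; "joint_efforts": joint torques, N m; "eef_pos": TCP position; "tool_rot": TCP orientation; "ft_force": force on the tool from outside, world axes, zero at the start; "torque": the same for the moment, N m; "opening": finger opening in m; "gripper_force": force on a finger pad.
Only numpy, scipy, OpenCV 4.12 (cv2) and the standard library are available. Lean on these libraries where they do the work, as an engineer would, in place of code of your own. Each camera call takes 0.05 s, during which the arm holds its last target. There are 200 camera calls.

## Working session

There is one attempt and no reset: what is moved stays moved. The work goes in short steps, Python scripts to look and compute and a shell command to move; the robot and the scene stay as the last step left them, time stands still between calls to the robot, and variables do not carry over. Pictures are saved under pics/ and viewed, at most 10 in all, crops included, and the job is handed in when it is done.

```bash
mkdir -p pics; ls; cat > h.py <<'E'
import numpy as np, cv2
from workcell import sensors, viewer, workorder, robot
def px2w(p,u,v,z=None):
    K=np.array(p["camera_matrix"]);R=np.array(p["R"]);t=np.array(p["t"])
    d=R.T@(np.linalg.inv(K)@[u,v,1.]); c=-R.T@t
    if z is None:
        r=np.median(p["range_z"][int(v)-1:int(v)+2,int(u)-1:int(u)+2]); return c+d*r
    return c+d*(z-c[2])/d[2]
def cloud(p):
    K=np.array(p["camera_matrix"]);R=np.array(p["R"]);t=np.array(p["t"])
    v,u=np.mgrid[:384,:512]; r=p["range_z"]
    X=np.stack([(u-K[0,2])/K[0,0]*r,(v-K[1,2])/K[1,1]*r,r],-1)
    return (X-t)@R
E
python3 - <<'E'
from h import *
np.set_printoptions(precision=4,suppress=True)
ims=[]
for c in ("scene","side"):
    p=viewer.snapshot(c); ims.append(p["color"])
    print(c,"cam",-np.array(p["R"]).T@p["t"])
    zs=dict(ram_mark=.016,plunger_top=.198,collar=.125,pan_grip=.05,die_pan=.016,white_spool=.016,foot=.05,red_spool=0,tape_case=0,shears=0,press=0)
    for n,z in zs.items():
        for d in viewer.landmark_of(p,n)[:4]:
            print(n,round(d["conf"],2),np.round(d["xy"],1),px2w(p,*d["xy"],z))
    for d in viewer.recognise(p,"die_pan")[:4]: print("box",d)
    cv2.imwrite(f"pics/{c}.png",p["color"])
print(sensors.observe())
E
```

```text
pics
scene cam [ 1.5585 -0.5232  0.9834]
ram_mark 0.79 [275.5 244.2] [0.654  0.0145 0.016 ]
plunger_top 0.86 [274.  195.9] [0.6525 0.0081 0.198 ]
collar 0.62 [273.1 215.3] [0.6474 0.0089 0.125 ]
collar 0.45 [330.6 206.2] [0.6926 0.1771 0.125 ]
pan_grip 0.95 [290.4 204.1] [0.5454 0.1322 0.05  ]
pan_grip 0.58 [238.9 177.2] [0.3283 0.0559 0.05  ]
pan_grip 0.19 [273.  236.8] [0.6546 0.0052 0.05  ]
die_pan 0.86 [309.5 236. ] [0.6725 0.1238 0.016 ]
die_pan 0.73 [371.8 214.3] [0.6819 0.3571 0.016 ]
die_pan 0.67 [274.6 179.1] [0.3566 0.1832 0.016 ]
die_pan 0.58 [273.4 236.6] [0.6214 0.026  0.016 ]
white_spool 0.68 [228.1 255.8] [ 0.6301 -0.1312  0.016 ]
foot 0.39 [273.9 234.2] [0.6459 0.0133 0.05  ]
tape_case 0.68 [331. 205.] [0.5618 0.2841 0.    ]
shears 0.91 [171.4 263.7] [ 0.5644 -0.2836  0.    ]
shears 0.38 [273.5 194.2] [0.4147 0.1454 0.    ]
shears 0.37 [270.8 235.9] [0.5992 0.0296 0.    ]
press 0.88 [272.3 251.3] [ 0.6614 -0.0006  0.    ]
box {'bbox': [288.3, 198.3, 320.5, 243.1], 'conf': 0.86}
box {'bbox': [364.6, 206.8, 403.0, 223.7], 'conf': 0.73}
box {'bbox': [235.8, 168.6, 287.7,
[... 1037 characters left out ...]
': [89.9, 329.4, 154.6, 365.0], 'conf': 0.84}
box {'bbox': [303.2, 218.1, 340.0, 310.7], 'conf': 0.83}
box {'bbox': [181.5, 145.9, 207.9, 197.7], 'conf': 0.55}
{'time': 1.3, 'joint_positions': array([ 1.0348,  0.4111, -0.0127,  1.5962,  0.0056,  1.1343, -0.0822]), 'joint_vel': array([-0.0001, -0.0013, -0.0002, -0.0017,  0.002 , -0.0008, -0.0016]), 'joint_efforts': array([ -0.0009, -60.0415,   0.6805, -29.9738,   0.0139,   0.0021,
         0.0001]), 'eef_pos': array([ 0.2818, -0.5579,  0.2313]), 'tool_rot': array([0.9728, 0.2318, 0.    , 0.    ]), 'ft_force': array([ 0.3892,  1.3539, -0.3019]), 'torque': array([-0.0421,  0.0144, -0.002 ]), 'gripper_force': 0.0, 'opening': 0.08555092251993181}
```

View pics/scene.png

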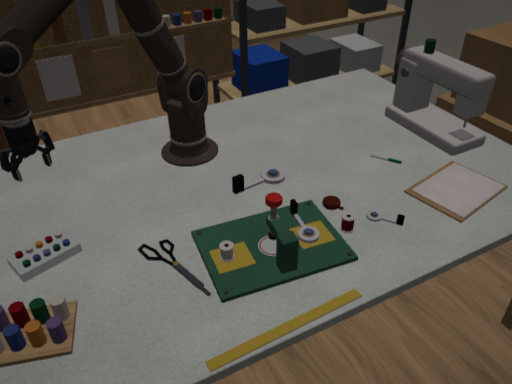

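View pics/side.png

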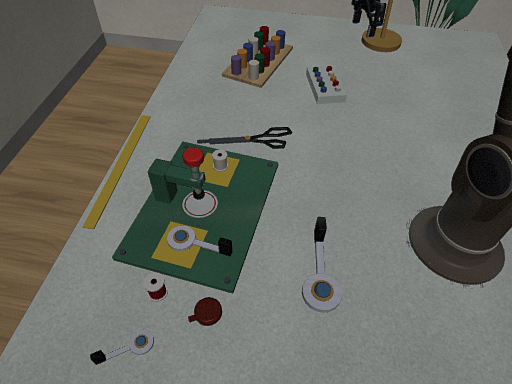

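The side view shows three pans: one on the left yellow patch (disc at 181,239), a small one at the lower left (141,341), and a large one near the robot (322,292). The one on the patch looks middle-sized and is in the stated starting place. I'll confirm that with a crop and refine the poses.

```bash
python3 - <<'E'
from h import *
np.set_printoptions(precision=4,suppress=True)
for c in ("scene","side"):
    p=viewer.snapshot(c); X=cloud(p); hsv=cv2.cvtColor(p["color"],cv2.COLOR_BGR2HSV)
    z=X[...,2]
    near=(abs(X[...,0]-.65)<.27)&(abs(X[...,1])<.3)&(p["range_z"]>0)
    bed=near&(z>.009)&(z<.024)
    m=cv2.morphologyEx(bed.astype(np.uint8),cv2.MORPH_OPEN,np.ones((5,5)))
    n,l,s,_=cv2.connectedComponentsWithStats(m); k=1+np.argmax(s[1:,4]); b=X[l==k]
    r=cv2.minAreaRect(b[:,:2].astype(np.float32)); print(c,"bed z",np.median(b[:,2]),"rect",r)
    red=near&(z>.185)&(z<.21); q=X[red][:,:2]
    print("knob top",len(q),cv2.minEnclosingCircle(q.astype(np.float32)), np.median(X[red][:,2]))
    gl=near&(z>.055)&(z<.075)&(abs(X[...,1]-.135)<.04)&(X[...,0]<.6); g=X[gl]
    print("grip top",len(g),g.mean(0),cv2.minAreaRect(g[:,:2].astype(np.float32)))
    for d in viewer.outline_of(p,"die_pan")[:4]:
        mm=d["pixels"]; P=X[mm]; P=P[(P[:,2]<.2)&(P[:,2]>-.02)]
        rr=cv2.minAreaRect(P[:,:2].astype(np.float32)); print("pan",round(d["conf"],2),np.round(d["bbox"]),rr, "zmax",P[:,2].max())
    if c=="side":
        cv2.imwrite("pics/crop.png",cv2.resize(p["color"][190:384,80:350],None,fx=2.9,fy=2.9,interpolation=cv2.INTER_CUBIC))
        # red ring and blue buttons
    hh=hsv
    ring=bed&(((hh[...,0]<8)|(hh[...,0]>172))&(hh[...,1]>110)); q=X[ring]
    print("ring",len(q),cv2.minEnclosingCircle(q[:,:2].astype(np.float32)) if len(q)>4 else "", cv2.fitEllipse(q[:,:2].astype(np.float32)) if len(q)>8 else "")
    blue=near&(hh[...,0]>95)&(hh[...,0]<125)&(hh[...,1]>110)&(abs(X[...,1]-.122)<.06)&(abs(X[...,0]-.67)<.05); q=X[blue]
    print("blue",len(q),q.mean(0) if len(q) else "")
E
```

```text
scene bed z 0.01526962030512767 rect ((0.6449204683303833, 0.006199300289154053), (0.423531174659729, 0.3058040738105774), 83.72303009033203)
knob top 181 ((0.6564832329750061, 0.005092741455882788), 0.026495980098843575) 0.19604840476218172
grip top 45 [0.559  0.1348 0.0624] ((0.557278573513031, 0.1359771341085434), (0.016709117218852043, 0.0380985327064991), 82.09235382080078)
pan 0.6 [232. 168. 284. 191.] ((0.3073512017726898, 0.13315175473690033), (0.20819514989852905, 0.12907329201698303), 80.37152862548828) zmax 0.06796572265584401
pan 0.57 [364. 209. 402. 226.] ((0.6998051404953003, 0.3946843445301056), (0.11523522436618805, 0.06097504496574402), 46.480709075927734) zmax 0.037360226003540935
pan 0.55 [287. 202. 320. 242.] ((0.6275994181632996, 0.13452880084514618), (0.06739543378353119, 0.1589522361755371), 68.63311004638672) zmax 0.06871633166917289
ring 189 ((0.6208651065826416, 0.2708248496055603), 0.08519509434700012) ((0.6256420612335205, 0.2649626135826111), (0.05840456485748291, 0.15194587409496307), 78.22593688964844)
blue 31 [0.6708 0.1204 0.0357]
side bed z 0.0161507
[... 367 characters left out ...]
an 0.76 [167. 227. 227. 255.] ((0.6220197081565857, 0.12045669555664062), (0.15837886929512024, 0.06620251387357712), 2.7913613319396973) zmax 0.06867793251507838
pan 0.64 [303. 218. 339. 311.] ((0.3235013782978058, 0.12508004903793335), (0.08942356705665588, 0.23077532649040222), 0.5309171080589294) zmax 0.06797243440815184
pan 0.64 [ 89. 330. 153. 364.] ((0.7033828496932983, 0.3953028619289398), (0.1151595413684845, 0.04823847487568855), 47.59466552734375) zmax 0.03898061932173166
ring 505 ((0.6311856508255005, 0.049694061279296875), 0.26661694049835205) ((0.6257781386375427, 0.1475261151790619), (0.21508994698524475, 0.32515373826026917), 13.048072814941406)
blue 83 [0.6681 0.1244 0.0372]
```

View pics/crop.png

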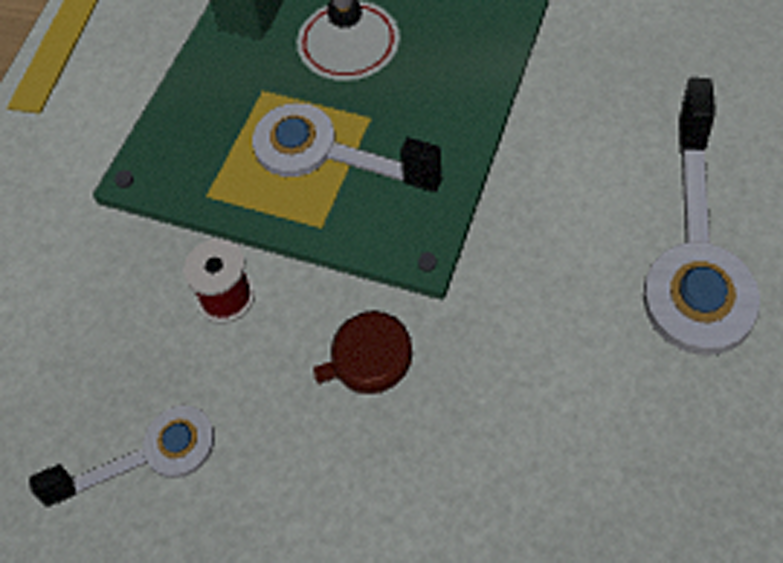

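Side crop: the pan on the patch (disc ~68 mm by depth) sits between the ~90 mm pan (right) and the ~48 mm pan (lower left). It is therefore the middle-sized one, and it also stands on the patch with its handle to the front. Bed fit: press yaw ≈ -0.109, mark ≈ (0.655, 0.006), which agrees with the knob top. Pan disc ≈ (0.669, 0.1225), grip ≈ (0.556, 0.138), yaw ≈ -0.13. Moving now.

```bash
cat >> h.py <<'E'
def go(x,y,z,th):
    "delta in tool axes to world target, th = world heading of tool x"
    s=sensors.observe(); q=s["tool_rot"]
    from scipy.spatial.transform import Rotation as Ro
    R=Ro.from_quat(q).as_matrix(); a=np.arctan2(R[1,0],R[0,0]); d=R.T@(np.array([x,y,z])-s["eef_pos"])
    print("t",s["time"],"pos",s["eef_pos"],"head",round(a,4),"F",s["ft_force"],"tilt",R[2])
    print("delta",np.round(d,4),"turn",round((a-th+np.pi)%(2*np.pi)-np.pi,4))
E
python3 -m crank '[{"pos": [0.03, -0.027, 0]}, {"pos": [0.06, -0.054, 0]}, {"pos": [0.09, -0.081, 0]}, {"pos": [0.12, -0.109, 0]}, {"pos": [0.15, -0.136, 0]}, {"pos": [0.18, -0.163, 0]}, {"pos": [0.2, -0.18, 0]}, {"pos": [0.22, -0.2, 0]}]' 0.085 30
python3 -m crank '[{"pos": [0.03, -0.027, 0]}, {"pos": [0.06, -0.054, 0]}, {"pos": [0.09, -0.081, 0]}, {"pos": [0.12, -0.109, 0]}, {"pos": [0.15, -0.136, 0]}, {"pos": [0.18, -0.163, 0]}, {"pos": [0.2, -0.18, 0]}, {"pos": [0.22, -0.2, 0]}]'
python3 -m crank '[{"pos": [0.02, -0.016, 0.01], "spin": 0.1}, {"pos": [0.04, -0.032, 0.02], "spin": 0.2}, {"pos": [0.06, -0.048, 0.03], "spin": 0.3}, {"pos": [0.08, -0.064, 0.04], "spin": 0.4}, {"pos": [0.1, -0.08, 0.05], "spin": 0.5}, {"pos": [0.12, -0.098, 0.06], "spin": 0.6}, {"pos": [0.12, -0.098, 0.06], "spin": 0.6}, {"pos": [0.12, -0.098, 0.06], "spin": 0.6}]'
python3 -c "
from h import *
go(.556,.138,.032,-.13)"
```

```text
time: 2.17
eef_pos: [0.3888, -0.2784, 0.2317]
tool_rot: [0.973, 0.232, 0.0, 0.0]
ft_force: [0.0, -0.8, -0.7]
opening: 0.0849
gripper_force: 0.0
time: 2.83
eef_pos: [0.4948, -0.0006, 0.2316]
tool_rot: [0.973, 0.232, 0.0, 0.0]
ft_force: [1.3, -0.8, 0.3]
opening: 0.085
gripper_force: 0.0
time: 3.5
eef_pos: [0.5567, 0.141, 0.1705]
tool_rot: [0.998, -0.064, -0.001, -0.0]
ft_force: [-0.1, -0.3, 0.3]
opening: 0.0853
gripper_force: 0.0
t 3.5 pos [0.55666759 0.14097897 0.17046686] head -0.1284 F [-0.14352732 -0.28974214  0.30852645] tilt [-1.46810619e-03 -5.92980188e-05 -9.99998921e-01]
delta [-1.000e-04  3.000e-03  1.385e-01] turn 0.0016
```

```bash
python3 - <<'E'
from h import *
np.set_printoptions(precision=4,suppress=True)
p=viewer.snapshot("wrist"); cv2.imwrite("pics/w1.png",p["color"]); X=cloud(p)
for n,z in dict(pan_grip=.05,die_pan=.016,ram_mark=.016,plunger_top=.198).items():
    for d in viewer.landmark_of(p,n)[:2]: print(n,d["conf"],d["xy"],px2w(p,*d["xy"],z))
g=(X[...,2]>.057)&(X[...,2]<.075)&(abs(X[...,0]-.556)<.04)&(abs(X[...,1]-.138)<.03)
q=X[g]; print(len(q),q.mean(0) if len(q) else 0,cv2.minAreaRect(q[:,:2].astype(np.float32)) if len(q) else 0)
E
```

```text
pan_grip 0.96 [257.2, 186.6] [0.5539 0.1425 0.05  ]
pan_grip 0.81 [367.8, 359.0] [0.3426 0.0485 0.05  ]
die_pan 0.77 [260.9, 47.4] [0.6676 0.1246 0.016 ]
die_pan 0.72 [235.6, 351.0] [0.3374 0.197  0.016 ]
ram_mark 0.93 [396.6, 49.1] [0.6514 0.0086 0.016 ]
659 [0.556  0.1407 0.0655] ((0.5547425746917725, 0.14075128734111786), (0.015300111845135689, 0.029493162408471107), 82.41663360595703)
```

View pics/w1.png

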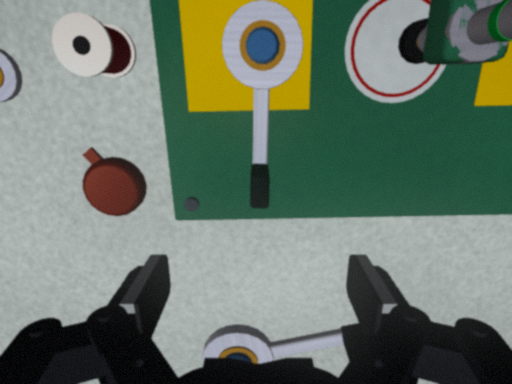

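The wrist view shows the grip at (260,186), in line with the disc at (262,45) and centred between the fingers. The mark is at (397,49). Descending and gripping.

```bash
python3 -m crank '[{"pos": [0, 0, 0.03]}, {"pos": [0, 0, 0.06]}, {"pos": [0, 0, 0.085]}, {"pos": [0, 0, 0.105]}, {"pos": [0, 0, 0.12]}, {"pos": [0, 0, 0.13]}, {"pos": [0, 0, 0.138]}, {"pos": [0, 0, 0.138]}]'
python3 -m crank '[{}, {}, {}, {}, {}, {}, {}, {}]' 0.0 30
python3 - <<'E'
from h import *
np.set_printoptions(precision=4,suppress=True)
go(.541,.021,.032,-.13)
for c in ("scene","side"):
    p=viewer.snapshot(c); X=cloud(p)
    for n,z in dict(pan_grip=.05,die_pan=.016,ram_mark=.016).items():
        for d in viewer.landmark_of(p,n)[:2]: print(c,n,round(d["conf"],2),d["xy"],px2w(p,*d["xy"],z))
    hh=cv2.cvtColor(p["color"],cv2.COLOR_BGR2HSV)
    b=(hh[...,0]>95)&(hh[...,0]<125)&(hh[...,1]>110)&(abs(X[...,1]-.122)<.06)&(abs(X[...,0]-.67)<.05)
    v,u=np.nonzero(b); print("blue",len(u),px2w(p,u.mean(),v.mean(),.038))
E
```

```text
time: 4.42
eef_pos: [0.5566, 0.1384, 0.0323]
tool_rot: [0.998, -0.066, -0.001, 0.0]
ft_force: [-0.2, -0.1, -0.2]
opening: 0.085
gripper_force: 0.0
time: 5.08
eef_pos: [0.5573, 0.1391, 0.0338]
tool_rot: [0.998, -0.066, 0.0, -0.0]
ft_force: [-2.1, -0.9, 5.8]
opening: 0.0155
gripper_force: 29.6
t 5.0833 pos [0.5573 0.1391 0.0338] head -0.1326 F [-2.0506 -0.8799  5.8217] tilt [ 0.0006 -0.0001 -1.    ]
delta [-0.0006  0.1193  0.0018] turn -0.0026
scene pan_grip 0.82 [399.8, 218.2] [0.7693 0.3889 0.05  ]
scene pan_grip 0.55 [237.8, 178.4] [0.333  0.0493 0.05  ]
scene die_pan 0.92 [305.6, 235.5] [0.6648 0.1146 0.016 ]
scene die_pan 0.75 [273.2, 176.2] [0.3383 0.1879 0.016 ]
scene ram_mark 0.57 [273.2, 243.4] [0.6476 0.0103 0.016 ]
blue 30 [0.6732 0.1191 0.038 ]
side pan_grip 0.93 [96.8, 355.5] [0.7384 0.4222 0.05  ]
side pan_grip 0.82 [225.6, 244.4] [0.554  0.1377 0.05  ]
side die_pan 0.83 [322.5, 292.6] [0.3216 0.2004 0.016 ]
side die_pan 0.76 [140.0, 340.3] [0.6801 0.3709 0.016 ]
side ram_mark 0.56 [196.6, 202.9] [0.6631 0.0058 0.016 ]
blue 80 [0.6678 0.1251 0.038 ]
```

Gripped (15.5 mm opening, consistent with the 16 mm grip). Sliding almost purely along tool y.

```bash
python3 -m crank '[{"pos": [0, 0.004, 0]}, {"pos": [0, 0.011, 0]}, {"pos": [0, 0.019, 0]}, {"pos": [0, 0.027, 0]}, {"pos": [0, 0.035, 0]}, {"pos": [0, 0.043, 0]}, {"pos": [0, 0.051, 0]}, {"pos": [0, 0.058, 0]}]'
python3 -m crank '[{"pos": [0, 0.008, 0]}, {"pos": [0, 0.016, 0]}, {"pos": [0, 0.024, 0]}, {"pos": [0.001, 0.032, 0]}, {"pos": [0.001, 0.04, 0]}, {"pos": [0.001, 0.048, 0]}, {"pos": [0.001, 0.055, 0]}, {"pos": [0.001, 0.06, 0]}]'
python3 -m crank '[{}, {}, {}]'
cat > m.py <<'E'
from h import *
np.set_printoptions(precision=4,suppress=True)
from scipy.optimize import least_squares
go(.541,.021,.032,-.13)
for c in ("scene","side","wrist"):
    p=viewer.snapshot(c); X=cloud(p); cv2.imwrite(f"pics/m_{c}.png",p["color"])
    hh=cv2.cvtColor(p["color"],cv2.COLOR_BGR2HSV)
    near=(np.hypot(X[...,0]-.655,X[...,1]-.006)<.055)
    for n,z in dict(die_pan=.016,ram_mark=.016,plunger_top=.198).items():
        for d in viewer.landmark_of(p,n)[:2]: print(c,n,round(d["conf"],2),np.round(d["xy"],1),px2w(p,*d["xy"],z))
    d=near&(X[...,2]>.0235)&(X[...,2]<.033)&(hh[...,1]<90)&(X[...,0]>.60)
    q=X[d][:,:2]
    if len(q)>8: 
        print("disc top",len(q),q.mean(0),cv2.minEnclosingCircle(q.astype(np.float32)))
    r=near&(X[...,2]<.022)&((hh[...,0]<10)|(hh[...,0]>170))&(hh[...,1]>70)
    v,u=np.nonzero(r)
    if len(u)>8:
        P=np.array([px2w(p,a,b,.016)[:2] for a,b in zip(u,v)])
        s=least_squares(lambda o:np.hypot(*(P-o[:2]).T)-o[2],[.655,.006,.04],loss="soft_l1",f_scale=.001)
        print("ring",len(u),s.x)
    b=near&(hh[...,0]>95)&(hh[...,0]<125)&(hh[...,1]>110); v,u=np.nonzero(b)
    if len(u): print("blue",len(u),px2w(p,u.mean(),v.mean(),.038))
E
python3 m.py; python3 -c "
import cv2;a=cv2.imread('pics/m_side.png')[130:270,120:280];b=cv2.imread('pics/m_wrist.png')
a=cv2.resize(a,(400,350),interpolation=2);b=cv2.resize(b,(400,300));c=cv2.copyMakeBorder(b,0,50,0,0,0)
cv2.imwrite('pics/v1.png',cv2.hconcat([a,c]))"
```

```text
time: 6.15
eef_pos: [0.55, 0.082, 0.0338]
tool_rot: [0.998, -0.066, 0.001, -0.001]
ft_force: [0.4, 4.8, 5.0]
opening: 0.0159
gripper_force: 29.8
time: 6.82
eef_pos: [0.543, 0.0221, 0.0338]
tool_rot: [0.998, -0.066, 0.001, -0.0]
ft_force: [0.1, 5.2, 4.8]
opening: 0.0154
gripper_force: 29.9
time: 7.07
eef_pos: [0.5429, 0.0211, 0.0338]
tool_rot: [0.998, -0.066, 0.001, 0.0]
ft_force: [0.8, 0.3, 6.9]
opening: 0.0158
gripper_force: 30.1
t 7.0667 pos [0.5429 0.0211 0.0338] head -0.1326 F [0.8426 0.3043 6.8876] tilt [ 0.0011  0.0005 -1.    ]
delta [-0.0019  0.0003  0.0018] turn -0.0026
scene die_pan 0.76 [270.2 246.7] [ 0.6558 -0.0048  0.016 ]
scene die_pan 0.74 [371.9 213.7] [0.6796 0.3594 0.016 ]
scene ram_mark 0.77 [275.7 246.2] [0.6619 0.0107 0.016 ]
scene plunger_top 0.68 [271.5 198.6] [ 0.6599 -0.0041  0.198 ]
scene plunger_top 0.17 [257.9 214.2] [ 0.7015 -0.069   0.198 ]
disc top 123 [ 0.6534 -0.0123] ((0.6459165215492249, -0.0011837640777230263), 0.04537450522184372)
ring 14 [0.6521 0.0067 0.0401]
blue 28 [0.6586 0.002  0.038 ]
side die_pan 0.82 [321.1 293.1] [0.3246 0.2021 0.016 ]
side die_pan 0.74 [142.1 341.3] [0.6752 0.372  0.016 ]
side ram_mark 0.76 [200.6 205.4] [0.6506 0.012  0.016 ]
side plunger_top 0.71 [192.9 149.4] [ 0.6567 -0.0065  0.198 ]
side plunger_top 0.51 [244.7 207.4] [0.5088 0.1363 0.198 ]
disc top 297 [0.647  0.0129] ((0.6454719305038452, 0.010379436425864697), 0.04450886324048042)
ring 72 [0.655  0.0048 0.0395]
blue 46 [0.6535 0.0113 0.038 ]
disc top 6605 [0.629  0.0097] ((0.6351737380027771, 0.008826790377497673), 0.03517128527164459)
ring 1368 [0.6531 0.0078 0.0397]
blue 7 [0.6399 0.0056 0.038 ]
```

View pics/v1.png

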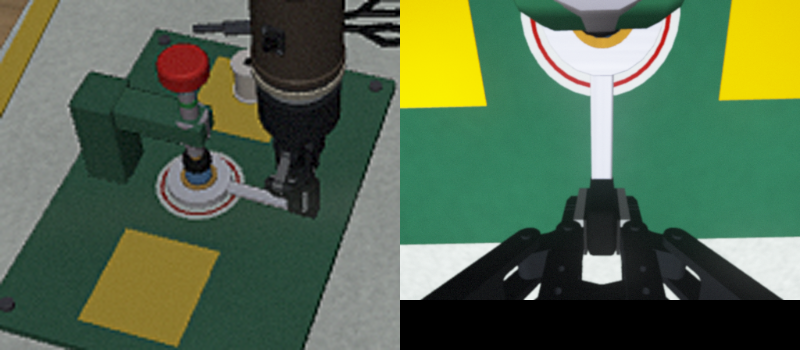

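The pan looks concentric in the ring in both views (side crop: disc and ring centred near (200,185); wrist: near (600,40)). Quantifying with circle fits.

```bash
cat > f.py <<'E'
from h import *
from scipy.optimize import least_squares
np.set_printoptions(precision=4,suppress=True)
for c in ("wrist","side"):
    p=viewer.snapshot(c); X=cloud(p); hh=cv2.cvtColor(p["color"],cv2.COLOR_BGR2HSV)
    K=np.array(p["camera_matrix"]);R=np.array(p["R"])
    v,u=np.mgrid[:384,:512]
    def plane(z):
        d=np.stack([(u-K[0,2])/K[0,0],(v-K[1,2])/K[1,1],np.ones(u.shape)],-1)@R
        cc=-R.T@np.array(p["t"]); return (cc+d*((z-cc[2])/d[...,2])[...,None])[...,:2]
    P=plane(.016); red=((hh[...,0]<10)|(hh[...,0]>170))&(hh[...,1]>70)&(abs(np.hypot(P[...,0]-.655,P[...,1]-.006)-.04)<.009)&(X[...,2]<.024)
    Q=P[red]; s=least_squares(lambda o:np.hypot(*(Q-o).T)-.0395,[.655,.006],loss="soft_l1",f_scale=.001); print(c,"ring",len(Q),s.x)
    # disc rim: strong gradient points near r=.034 in plane z=.028
    T=plane(.028); m=(X[...,2]>.0225)&(X[...,2]<.034)&(hh[...,1]<90); m=cv2.morphologyEx(m.astype(np.uint8),cv2.MORPH_CLOSE,np.ones((3,3)))
    rel=T-np.array([.655,.006]); a=np.arctan2(rel[...,1],rel[...,0]); r=np.hypot(rel[...,0],rel[...,1])
    pts=[]
    for k in np.arange(-np.pi,np.pi,.05):
        if abs((k-(np.pi-.13)+np.pi)%(2*np.pi)-np.pi)<.35: continue
        w=(abs((a-k+np.pi)%(2*np.pi)-np.pi)<.025)&(r<.046)
        if (w&(m>0)).sum()<2: continue
        i=r[w&(m>0)].max()
        if i>.027 and i<.045: pts.append(.655*np.array([1,0])+[0,.006]+i*np.array([np.cos(k),np.sin(k)]))
    pts=np.array(pts)
    s=least_squares(lambda o:np.hypot(*(pts-o[:2]).T)-.034,[.655,.006],loss="soft_l1",f_scale=.001); print("disc",len(pts),s.x,np.abs(s.fun).mean())
E
python3 f.py
```

```text
wrist ring 1372 [0.6528 0.0079]
disc 41 [0.6543 0.007 ] 0.00022825934521290278
side ring 70 [0.6549 0.0047]
disc 74 [0.6542 0.0065] 0.002052106962074389
```

Disc is within about 2 mm of the ring centre. Releasing, rising, closing the fingers.

```bash
python3 -m crank '[{}, {}, {}, {}, {}, {}]' 0.055
python3 -m crank '[{"pos": [0, 0, -0.01]}, {"pos": [0, 0, -0.03]}, {"pos": [0, 0, -0.06]}, {"pos": [0, 0, -0.1]}, {"pos": [0, 0, -0.14]}, {"pos": [0, 0, -0.18]}, {"pos": [0, 0, -0.21]}, {"pos": [0, 0, -0.22]}]'
python3 -m crank '[{}, {}, {}, {}, {}, {}]' 0.0 30
python3 f.py; python3 - <<'E'
from h import *
np.set_printoptions(precision=4,suppress=True)
go(.655,.006,.205,-.13)
for c in ("scene","side","wrist"):
    p=viewer.snapshot(c); X=cloud(p); hh=cv2.cvtColor(p["color"],cv2.COLOR_BGR2HSV)
    red=(X[...,2]>.19)&(X[...,2]<.206)&((hh[...,0]<10)|(hh[...,0]>170))&(hh[...,1]>120)&(np.hypot(X[...,0]-.655,X[...,1]-.006)<.035)
    q=X[red]
    if len(q)>10: print(c,len(q),np.median(q[:,2]),cv2.minEnclosingCircle(q[:,:2].astype(np.float32)),(q.max(0)+q.min(0))/2)
E
```

```text
time: 8.27
eef_pos: [0.5423, 0.0218, 0.0331]
tool_rot: [0.998, -0.066, -0.0, 0.0]
ft_force: [-0.0, -0.7, -0.8]
opening: 0.055
gripper_force: 0.0
time: 8.93
eef_pos: [0.5444, 0.0226, 0.2595]
tool_rot: [0.998, -0.066, 0.004, -0.0]
ft_force: [0.0, -0.3, -0.3]
opening: 0.0552
gripper_force: 0.0
time: 9.43
eef_pos: [0.5421, 0.0221, 0.2521]
tool_rot: [0.998, -0.066, -0.001, 0.0]
ft_force: [0.7, 0.5, 0.5]
opening: -0.0001
gripper_force: 0.0
wrist ring 265 [0.6529 0.0078]
disc 38 [0.6547 0.0071] 0.00026827669844248865
side ring 72 [0.6551 0.0048]
disc 73 [0.6544 0.0063] 0.002027686686236354
t 9.5333 pos [0.5423 0.0221 0.2526] head -0.1322 F [ 0.5529 -0.357   0.0881] tilt [-0.0012  0.0001 -1.    ]
delta [0.1139 0.0011 0.0475] turn -0.0022
scene 152 0.19620835478730148 ((0.6562654972076416, 0.0033429127652198076), 0.0242175180464983) [0.6551 0.0037 0.1956]
side 268 0.19761461278882939 ((0.6539697647094727, 0.0077928476966917515), 0.0241912379860878) [0.6544 0.0076 0.1957]
wrist 5165 0.19799422206220016 ((0.6527215838432312, 0.00800970010459423), 0.0238091591745615) [0.6501 0.008  0.1959]
```

Pan undisturbed; knob top at (0.6545, 0.0065, 0.198). Moving over it, then pressing gently.

```bash
python3 -m crank '[{"pos": [0.02, 0, 0]}, {"pos": [0.04, 0, 0]}, {"pos": [0.06, 0.001, 0]}, {"pos": [0.08, 0.001, 0]}, {"pos": [0.1, 0.001, 0]}, {"pos": [0.113, 0.001, 0.015]}, {"pos": [0.113, 0.001, 0.035]}, {"pos": [0.113, 0.001, 0.045]}]'
python3 -m crank '[{}, {"pos": [0, 0, 0.003]}, {"pos": [0, 0, 0.006]}, {"pos": [0, 0, 0.009]}, {"pos": [0, 0, 0.012]}, {"pos": [0, 0, 0.012]}, {"pos": [0, 0, 0.012]}]'
python3 -c "
from h import *
go(.6545,.0065,.178,-.13)"
```

```text
time: 10.35
eef_pos: [0.654, 0.006, 0.2056]
tool_rot: [0.998, -0.066, -0.001, 0.0]
ft_force: [0.0, -0.1, -1.0]
opening: -0.0001
gripper_force: 0.0
time: 10.93
eef_pos: [0.6547, 0.0062, 0.197]
tool_rot: [0.998, -0.066, 0.001, -0.0]
ft_force: [0.6, 0.0, 3.4]
opening: -0.0
gripper_force: 1.3
t 10.9333 pos [0.65473987 0.00623222 0.19704781] head -0.1322 F [0.60874423 0.01893042 3.3948447 ] tilt [ 1.22314753e-03 -1.74770692e-04 -9.99999237e-01]
delta [-0.0003 -0.0002  0.019 ] turn -0.0022
```

```bash
python3 -m crank '[{"pos": [0, 0, 0.003]}, {"pos": [0, 0, 0.006]}, {"pos": [0, 0, 0.009]}, {"pos": [0, 0, 0.012]}, {"pos": [0, 0, 0.015]}, {"pos": [0, 0, 0.018]}, {"pos": [0, 0, 0.018]}, {"pos": [0, 0, 0.018]}]'
python3 -c "
from h import *
go(.6545,.0065,.178,-.13)"
```

```text
time: 11.6
eef_pos: [0.6548, 0.0063, 0.1795]
tool_rot: [0.998, -0.066, 0.001, -0.0]
ft_force: [-2.8, 0.9, 12.8]
opening: -0.0001
gripper_force: 6.4
t 11.6 pos [0.6547899  0.00625218 0.1795128 ] head -0.1322 F [-2.80681761  0.85890124 12.81790689] tilt [ 1.36017507e-03 -9.85145480e-05 -9.99999070e-01]
delta [-0.0003 -0.0002  0.0015] turn -0.0022
```

```bash
python3 -m crank '[{"pos": [0, 0, 0.001]}, {"pos": [0, 0, 0.0016]}, {"pos": [0, 0, 0.0016]}, {"pos": [0, 0, 0.0016]}, {"pos": [0, 0, 0.0016]}, {"pos": [0, 0, 0.0016]}, {"pos": [0, 0, 0.0016]}, {"pos": [0, 0, 0.0016]}]'
python3 - <<'E'
from h import *
np.set_printoptions(precision=4,suppress=True)
go(.6545,.0065,.178,-.13)
ims=[]
for c in ("scene","side"):
    p=viewer.snapshot(c); X=cloud(p); hh=cv2.cvtColor(p["color"],cv2.COLOR_BGR2HSV)
    red=(X[...,2]>.14)&((hh[...,0]<10)|(hh[...,0]>170))&(hh[...,1]>120)&(np.hypot(X[...,0]-.655,X[...,1]-.006)<.035)
    q=X[red]; print(c,len(q),np.percentile(q[:,2],[50,80,90,97]))
    if c=="side": ims=p["color"][120:240,120:280]
cv2.imwrite("pics/press.png",cv2.resize(ims,None,fx=5,fy=5,interpolation=2))
E
python3 f.py
```

```text
time: 12.27
eef_pos: [0.6548, 0.0062, 0.1783]
tool_rot: [0.998, -0.066, 0.001, 0.0]
ft_force: [-3.8, -0.3, 14.0]
opening: -0.0001
gripper_force: 6.9
t 12.2667 pos [0.6548 0.0062 0.1783] head -0.1323 F [-3.8068 -0.2574 14.0129] tilt [ 0.0016 -0.0001 -1.    ]
delta [-0.0003 -0.0002  0.0003] turn -0.0023
scene 163 [0.1752 0.1778 0.1795 0.1865]
side 260 [0.1769 0.1787 0.1795 0.1865]
wrist ring 302 [0.6524 0.0078]
disc 51 [0.6544 0.0072] 0.0007548144594147633
side ring 70 [0.6549 0.0047]
disc 73 [0.6543 0.0068] 0.0020068599977200625
```

View pics/press.png

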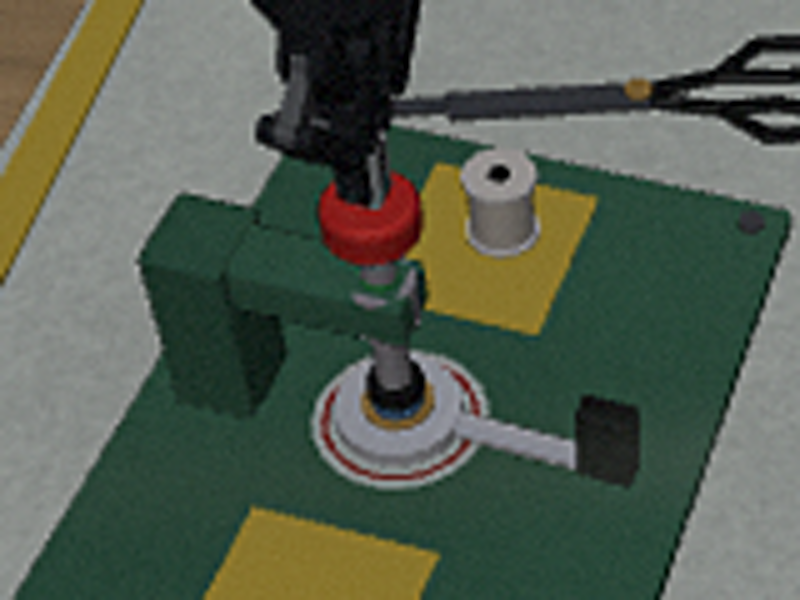

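The picture shows the finger tips on the knob at (370,200), the green band entering the collar at (385,285), and the foot on the blue button at (395,400), centred in the ring. Knob top is at about 0.178 m, so travel is about 20 mm at 14 N. Holding steady a moment, then handing in.

```bash
python3 -m crank '[{}, {}, {}, {}, {}, {}, {}, {}]'; python3 -c "
from workcell import workorder
print(workorder.hand_in())"
```

```text
time: 13.13
eef_pos: [0.6548, 0.0063, 0.1783]
tool_rot: [0.998, -0.066, 0.001, -0.0]
ft_force: [-3.5, -0.6, 13.8]
opening: 0.0001
gripper_force: 6.9
the job is handed in; nothing more can be done
None
```

The job was handed in at about 13 s, with the die pan within about 2 mm of the mark's centre and the robot still holding the palm knob about 20 mm down at about 14 N; the hand-in returned no verdict.

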